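# Put the weighted probe back in its rest

### The arm

A 6-joint arm with a two-finger parallel gripper is mounted at the origin on the work surface. World frame = base frame: x ahead of the robot, y to its left, z up, the work surface at z = 0. Lengths are in m, angles in rad, forces in N, time in s.
With the tool pointing down it reaches from about 0.25 to 0.725 m from the base axis. Payload 4 kg.
Tool frame: the origin (TCP) lies midway between the tips of the shut fingers; the grasp point (between the pads) lies 19 mm behind it; z points along the fingers, y is the line along which they close (so a half turn about z gives the same grasp; the last joint's range is limited). The gripper opens to 85 mm and grips with 20 to 120 N. Pads are 22 mm wide; open, the fingers measure 114 mm over their backs; the gripper's body (76 mm by 85 mm) begins 54 mm behind the grasp point. The pads swing forward as they close: fully open they stand 13 mm farther back than shut.
Start: joints at [0, 0.241, 0.005, 1.335, 0, 1.571], TCP at [0.5, -0, 0.231] pointing down, gripper open.
Joint ranges: [-2.72, 2.72], [-1.05, 1.87], [-1.09, 1.28], [-1.99, 2.15], [-1.42, 1.44], [-3.14, 3.14]. Speed limits (rad/s): [2.79, 2.79, 3.14, 3.14, 3.14, 3.14].

### API

Orientations are given as a unit quaternion [w, x, y, z].
In Python, from station import arm gives the robot as it stands. The module is installed in compiled form; this text tells all that it offers. Calls block until the motion is done:
- arm.move_ptp(position, orientation): joint-space move of the TCP to a pose.
- arm.line_to(position, ori=None, vel=0.15, f_stop=None): straight line of the TCP; ori=None keeps the orientation; vel is the mean speed in m/s. With f_stop (N) it stops when the force on the tool has changed by that much, and returns True; else False.
- arm.movej(angles): joint-space move.
- arm.move_gripper(opening, force=None): finger opening in m; force is the grip in N (None keeps the last); returns when the fingers have stopped.
- arm.hold(seconds).
- arm.ik(position, orientation): joint angles nearest the present ones, or None.
- arm.read_state(): the state.
- arm.camera(name): name is "scene" or "side" or "wrist"; returns a dict with "image" (480x640x3 uint8, blue, green, red), "range_z" (480x640 float32, m along the optical axis (not along the pixel's ray), 0 where there is no reading), "camera_matrix" (3x3 intrinsics, pixels), "D" ([k1, k2, p1, p2, k3] as OpenCV has them; the pictures are not rectified), "eye" and "rotation" of the camera in the world. Camera axes: x right, y up, looking along -z (the intrinsics and any distortion apply to the point x, -y, -z); pixel columns grow to the right and rows downward; lengths in m; the calibration is good to about 2 mm. A picture is of the moment at which its call begins.
A pose or a line that the arm cannot do raises arm.MotionError and nothing moves.
- arm.finish_job(): hands the job in; it is judged then, once.
Trained networks look in the newest picture that a camera, given by its name, has taken for a name from the list of things; names that differ only in an ending like _2 or _b are one class to them, and where a whole thing is asked for, a point or a joint stands for the part that bears it (a point fixed in the world has none). Each returns a list of dicts, best first, with "confidence" (0 to 1); they miss things now and then, are a little off and sometimes report something else, mostly with a low value. They report only what shows in the picture. A call takes as long as a camera call.
- arm.trace(thing, camera): "pixels" (480x640 bool, what is visible of it).
- arm.pinpoint(thing, camera): "position" ([x, y, z] in m, in the coordinates of the camera as it stood for that picture, good to about 4 mm: a listed point, or the origin of a listed thing).
The state is a dict: "time_s": time; "q": joint angles; "joint_velocities": joint speeds; "effort": joint torques, N m; "ee_pos": TCP position; "tool_rot": TCP orientation; "force": force on the tool from outside, world axes, zero at the start; "torque": the same for the moment, N m; "grip_width": finger opening in m; "finger_force": force on a finger pad.
Only numpy, scipy, OpenCV 4.12 (cv2) and the standard library are available. Lean on these libraries where they do the work, as an engineer would, in place of code of your own. Each camera call takes 0.05 s, during which the arm holds its last target. There are 200 camera calls.

### The job

Pick up the weighted probe, the one with the big steel block at one end, gripping its arm at the balance point so that it carries level, and lay it in its rest: the block in the wide cradle, the slim arm in the narrow fork. Keep it level all the way, set it fully down before letting go, and leave the light probe without a block where it is.

Things in the scene. Friction and masses are not known exactly. Their poses are not given: they have to be found in the camera images.
- probe_balance (a point): Balance point of the weighted probe (0.5-0.8 kg), on its arm's centre line: square steel arm 14 x 14 x 190 mm, a 34 mm steel cube at one end, black foot (10 x 24 x 34 mm) and brass needle at the other. Lies level on a fixed 3 mm mat, arm 10 mm clear of it. x along the arm from block to needle, z up: block centre x -57 mm, arm -40 to +150, foot 136 to 146, needle tip 178.
- rest_seat (a point): Where the balance point lies when the probe is home in the fixed rest, 55 mm above the bench. x from cradle to fork, as the seated probe's x; z up. Wide cradle: x -84 to -36 mm, seat 17 mm below this point, 52 mm between cheeks 1 mm above it, end wall at -84. From x -36 to +88 it is open, for fingers, down to a base plate 42 mm below. Rest outline 215 x 84 mm.
- rest_fork (a point): The rest's narrow fork for the arm: middle of its slot, at the height of a seated arm's centre line, 95 mm along x from the seat point. Aluminium, 14 mm thick along x; slot 34 mm wide, open above, floor 7 mm below this point, cheeks rising to 11 mm above it. Axes as the rest's.
- light_center (a point): Middle of the light probe, a bystander: same 14 mm square steel arm, 190 mm long, with needle but no block, and a black foot (10 x 24 x 34 mm) near each end. x along the arm to the needle, z up. It lies beside the weighted probe; either may be the one nearer the robot.

How it is judged:
On the way, in this order (a step that is already met when the one before it is completed fails the run):
1. the weighted probe is lifted at least 30 mm, level within 10 degrees, gripped within 20 mm of its balance point (height (world z) of probe_balance above 0.05 m and contact force between the fingers and probe above 0.5 N and angle between probe_balance's own x axis and vertical between 1.3958 and 1.7458 rad and x of the grasp point in the frame of probe_balance between -0.02 and 0.02 m), for 0.2 s.
2. it lies down in the rest while still gripped (x of probe_balance in the frame of rest_seat between -0.02 and 0.02 m and y of probe_balance in the frame of rest_seat between -0.013 and 0.013 m and z of probe_balance in the frame of rest_seat between -0.008 and 0.01 m and angle between the x axis of probe_balance and the x axis of rest_seat, either way round below 0.175 rad and contact force between the fingers and probe above 0.5 N and contact force between probe and rest above 0.5 N), for 0.1 s.
At the end, for the whole second after the job is handed in: The weighted probe lies released and still in the rest, block in the cradle and arm in the fork: balance point within 20 mm lengthwise, 13 mm sideways and 8 mm below to 10 mm above the seat point, in line within 10 degrees, upright within 7 degrees. The light probe is within 20 mm of where it began (x of probe_balance in the frame of rest_seat between -0.02 and 0.02 m and y of probe_balance in the frame of rest_seat between -0.013 and 0.013 m and z of probe_balance in the frame of rest_seat between -0.008 and 0.01 m and angle between the x axis of probe_balance and the x axis of rest_seat, either way round below 0.175 rad and angle between probe_balance's own z axis and vertical below 0.12 rad and linear speed of probe below 0.02 m/s and distance of light_center from where it was at the start of the episode below 0.02 m); the robot touches nothing.
It fails at once if the weighted probe's arm tips more than 17 degrees from level (angle between probe_balance's own x axis and vertical below 1.2708 rad or angle between probe_balance's own x axis and vertical above 1.8708 rad).
It fails at once if the light probe is moved by more than 20 mm (distance of light_center from where it was at the start of the episode above 0.02 m).
It also fails if it takes over 42 s, if anything falls off the work surface, if the arm or the gripper's body presses on something with over 40 N, if the wrist force passes 120 N, or if a joint passes its speed limit or range.

## Working session

There is one attempt and no reset: what is moved stays moved. The work goes in short steps, each a Python script; the robot and the scene stay as the last script left them, time stands still between calls to the robot, and variables do not carry over. Pictures are saved under pics/ and viewed, at most 10 in all, crops included, and the job is handed in when it is done.

```bash
mkdir -p pics
cat > h.py <<'E'
import numpy as np, cv2
from station import arm
def cloud(c):
    h,w=c["range_z"].shape
    u,v=np.meshgrid(np.arange(w),np.arange(h))
    K=np.array(c["camera_matrix"],float);D=np.array(c["D"],float)
    p=cv2.undistortPoints(np.stack([u,v],-1).reshape(-1,1,2).astype(np.float64),K,D).reshape(h,w,2)
    z=c["range_z"]
    P=np.stack([p[...,0]*z,-p[...,1]*z,-z],-1)
    W=P@np.array(c["rotation"]).T+np.array(c["eye"])
    W[z<=0]=np.nan
    return W
def toW(c,p): return np.array(c["rotation"])@np.array(p)+np.array(c["eye"])
E
python3 - <<'E'
from h import *
np.set_printoptions(precision=4,suppress=True)
ims=[]
for n in ["scene","side"]:
    c=arm.camera(n); ims.append(c["image"]); print(n,np.array(c["eye"]),np.array(c["D"]))
    cv2.imwrite(f"pics/{n}0.png",c["image"])
    W=cloud(c); np.save(f"{n}_W.npy",W)
    for t in ["probe_balance","rest_seat","rest_fork","light_center"]:
        for d in arm.pinpoint(t,n)[:2]: print(t,round(d["confidence"],2),toW(c,d["position"]))
        for d in arm.trace(t,n)[:2]:
            m=d["pixels"]; vs,us=np.nonzero(m); P=W[m]; P=P[~np.isnan(P[:,0])]
            print("  trace",round(d["confidence"],2),m.sum(),us.mean().round(),vs.mean().round(), np.percentile(P,[2,50,98],axis=0).round(3).tolist() if len(P) else None)
print(arm.read_state())
cv2.imwrite("pics/a.png",cv2.resize(np.vstack(ims),(0,0),fx=.62,fy=.62))
E
```

```text
scene [1.0141 0.0074 0.8048] [0.0137 0.     0.     0.     0.    ]Traceback (most recent call last):
  File "<stdin>", line 7, in <module>
  File "h.py", line 10, in cloud
    W=P@np.array(c["rotation"]).T+np.array(c["eye"])
      ~^~~~~~~~~~~~~~~~~~~~~~~~~~
ValueError: matmul: Input operand 1 has a mismatch in its core dimension 0, with gufunc signature (n?,k),(k,m?)->(n?,m?) (size 4 is different from 3)
```

View pics/scene0.png

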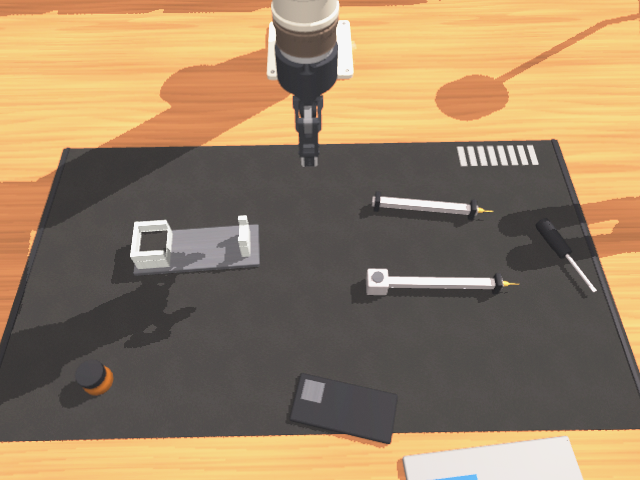

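The scene picture shows the weighted probe with its block at about (377,281) and needle at (515,284). The light probe is at (428,206), nearer the robot. The rest has its cradle at (152,244) and fork at (244,236). The camera rotation is a quaternion, so I'll fix the helper.

```bash
sed -i 's/^from station/from scipy.spatial.transform import Rotation as R\nfrom station/; s/np.array(c\["rotation"\])/rot(c)/' h.py
cat >> h.py <<'E'
def rot(c): return R.from_quat(np.roll(c["rotation"],-1)).as_matrix()
E
cat > m.py <<'E'
from h import *
np.set_printoptions(precision=4,suppress=True)
for n in ["scene","side"]:
    c=arm.camera(n); print(n,np.array(c["eye"]),np.array(c["D"]))
    cv2.imwrite(f"pics/{n}1.png",c["image"])
    W=cloud(c); np.save(f"{n}_W.npy",W)
    for t in ["probe_balance","rest_seat","rest_fork","light_center"]:
        for d in arm.pinpoint(t,n)[:2]: print(t,round(d["confidence"],2),toW(c,d["position"]))
        for d in arm.trace(t,n)[:1]:
            m=d["pixels"]; vs,us=np.nonzero(m); P=W[m]; P=P[~np.isnan(P[:,0])]
            np.save(f"{n}_{t}.npy",P)
            print("  trace",round(d["confidence"],2),m.sum(),us.mean().round(),vs.mean().round(), np.percentile(P,[2,50,98],axis=0).round(3).tolist() if len(P) else None)
    g=(np.abs(W[...,0]-.5)<.25)&(np.abs(W[...,1])<.05); print("bench z",np.nanmedian(W[...,2][g]))
s=arm.read_state(); print(s["time_s"],s["ee_pos"],s["tool_rot"],s["force"],s["grip_width"])
E
python3 m.py
```

```text
scene [1.0141 0.0074 0.8048] [0.0137 0.     0.     0.     0.    ]
probe_balance 0.97 [0.6152 0.1685 0.0177]
  trace 0.94 1923 428.0 282.0 [[0.602, 0.091, 0.008], [0.623, 0.185, 0.026], [0.634, 0.315, 0.04]]
rest_seat 0.67 [ 0.5374 -0.2115  0.0559]
  trace 0.92 5709 193.0 248.0 [[0.5, -0.298, 0.008], [0.546, -0.211, 0.013], [0.583, -0.1, 0.057]]
  trace 0.66 5849 193.0 248.0 [[0.499, -0.299, 0.006], [0.547, -0.211, 0.013], [0.584, -0.099, 0.057]]
light_center 0.88 [0.4646 0.2069 0.0172]
light_center 0.64 [ 0.5373 -0.2137  0.0555]
  trace 0.82 1152 426.0 206.0 [[0.448, 0.114, 0.009], [0.465, 0.207, 0.025], [0.484, 0.3, 0.037]]
bench z 0.003504306617148678
side [0.1847 0.3502 0.6723] [0.0395 0.     0.     0.     0.    ]
probe_balance 0.76 [0.6139 0.1659 0.0171]
  trace 0.6 3584 151.0 318.0 [[0.596, 0.094, 0.003], [0.613, 0.2, 0.026], [0.629, 0.32, 0.04]]
rest_seat 0.68 [ 0.5406 -0.2146  0.0552]
rest_fork 0.75 [ 0.5307 -0.1173  0.0602]
  trace 0.58 6773 401.0 191.0 [[0.493, -0.298, 0.008], [0.531, -0.206, 0.015], [0.574, -0.096, 0.059]]
light_center 0.92 [0.4599 0.21   0.02  ]
  trace 0.58 2911 222.0 405.0 [[0.437, 0.119, 0.012], [0.459, 0.217, 0.027], [0.476, 0.304, 0.038]]
bench z 0.004159542780054815
0.95 [ 0.5    -0.      0.2313] [0.     0.7071 0.7071 0.    ] [ 0.6712  0.5145 -0.7699] 0.08526310698211736
```

View pics/side1.png

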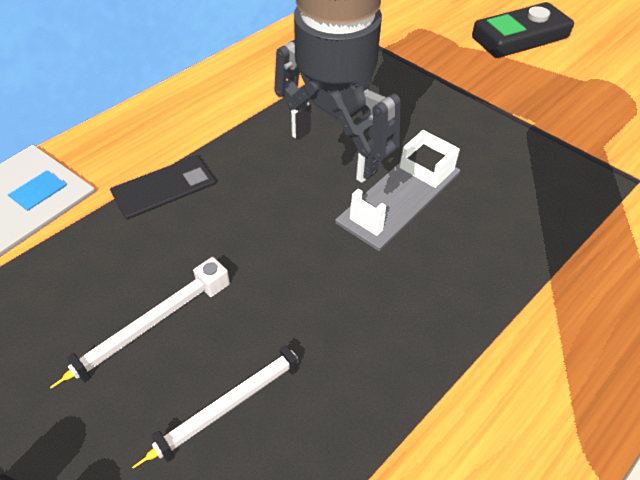

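The side picture shows the probe's block at (211,276) and needle at (60,382), the light probe nearer this camera at (222,405), the fork at (368,213) and the cradle at (430,158). Both cameras agree to within about 5 mm. Measured heights of 0.020 for the arm, 0.055 for the seat and 0.013 for the base plate match the given sizes. The probe and the rest both have x close to world +y. Next are close wrist views over the rest and then the probe.

```bash
cat > w.py <<'E'
from h import *
np.set_printoptions(precision=4,suppress=True)
q=[0,.70710678,.70710678,0]
ims=[]
for tag,p,ts in [("rest",[.50,-.20,.30],["rest_seat","rest_fork"]),("probe",[.58,.18,.27],["probe_balance","light_center"])]:
    arm.move_ptp(p,q); c=arm.camera("wrist"); W=cloud(c); np.save(f"w_{tag}.npy",W); cv2.imwrite(f"pics/w_{tag}.png",c["image"]); ims.append(c["image"])
    print(tag,np.array(c["eye"]))
    for t in ts:
        for d in arm.pinpoint(t,"wrist")[:1]: print(t,round(d["confidence"],2),toW(c,d["position"]))
        for d in arm.trace(t,"wrist")[:1]:
            m=d["pixels"];np.save(f"m_{t}.npy",m); P=W[m]; P=P[~np.isnan(P[:,0])]
            print("  trace",round(d["confidence"],2),m.sum(),np.percentile(P,[2,50,98],axis=0).round(3).tolist())
            if t=="probe_balance":
                A=P[(P[:,2]>.022)&(P[:,2]<.031)]; b=P[P[:,2]>.033]
            else: b=P[P[:,2]>.05]; A=b
            vx,vy,x0,y0=cv2.fitLine(A[:,:2].astype(np.float32),cv2.DIST_HUBER,0,.01,.01).ravel()
            print("  line",vx,vy,x0,y0,len(A),"high:",len(b),np.percentile(b,[3,50,97],axis=0).round(4).tolist() if len(b) else 0)
print(arm.read_state()["time_s"])
cv2.imwrite("pics/w.png",cv2.resize(np.vstack(ims),(0,0),fx=.62,fy=.62))
E
python3 w.py
```

```text
rest [ 0.5003 -0.1319  0.4427]
rest_seat 0.57 [ 0.5407 -0.2138  0.0518]
  trace 0.77 17370 [[0.495, -0.297, 0.012], [0.537, -0.196, 0.014], [0.576, -0.098, 0.058]]
  line 0.015107967 -0.99988586 0.5438612 -0.22568476 1664 high: 1664 [[0.5083, -0.3009, 0.0512], [0.5463, -0.2756, 0.0567], [0.5751, -0.1119, 0.0671]]
rest_fork 0.58 [ 0.5292 -0.117   0.0578]
  trace 0.71 17484 [[0.495, -0.298, 0.012], [0.537, -0.197, 0.014], [0.577, -0.098, 0.058]]
  line 0.013763903 -0.9999053 0.54377234 -0.2257869 1664 high: 1664 [[0.5083, -0.3009, 0.0512], [0.5463, -0.2756, 0.0567], [0.5751, -0.1119, 0.0671]]
probe [0.5807 0.2464 0.4134]
probe_balance 0.62 [0.6241 0.1651 0.0264]
  trace 0.68 5276 [[0.599, 0.095, 0.004], [0.618, 0.198, 0.028], [0.631, 0.317, 0.041]]
  line 0.03788228 0.9992822 0.6183138 0.22034343 3275 high: 1547 [[0.5992, 0.0932, 0.0347], [0.6165, 0.1148, 0.0376], [0.6309, 0.3087, 0.0415]]
light_center 0.81 [0.4582 0.2024 0.0202]
  trace 0.58 4348 [[0.444, 0.119, 0.013], [0.463, 0.221, 0.027], [0.483, 0.306, 0.038]]Traceback (most recent call last):
  File "w.py", line 16, in <module>
    vx,vy,x0,y0=cv2.fitLine(A[:,:2].astype(np.float32),cv2.DIST_HUBER,0,.01,.01).ravel()
                ~~~~~~~~~~~^^^^^^^^^^^^^^^^^^^^^^^^^^^^^^^^^^^^^^^^^^^^^^^^^^^^^
cv2.error: OpenCV(4.12.0) /io/opencv/modules/imgproc/src/linefit.cpp:50: error: (-215:Assertion failed) count > 0 in function 'fitLine2D_wods'
```

```bash
cat > f.py <<'E'
import numpy as np,cv2
np.set_printoptions(precision=4,suppress=True)
W=np.load("w_rest.npy");m=np.load("m_rest_seat.npy");P=W[m];P=P[~np.isnan(P[:,0])]
for lo,hi,n in [(.008,.018,"plate"),(.05,.075,"high"),(.008,.075,"all")]:
    A=P[(P[:,2]>lo)&(P[:,2]<hi)][:,:2].astype(np.float32); print(n,len(A),cv2.minAreaRect(A))
cr=P[(P[:,2]>.05)&(P[:,1]<-.2)];fk=P[(P[:,2]>.055)&(P[:,1]>-.2)]
for n,A in(("cradle",cr),("fork",fk)):
    print(n,len(A),np.percentile(A,[2,50,98],axis=0),cv2.minAreaRect(A[:,:2].astype(np.float32)))
W=np.load("w_probe.npy");m=np.load("m_probe_balance.npy");P=W[m];P=P[~np.isnan(P[:,0])]
b=P[(P[:,2]>.033)&(P[:,1]<.17)];print("block",len(b),np.percentile(b,[2,50,98],axis=0),cv2.minAreaRect(b[:,:2].astype(np.float32)))
ft=P[(P[:,2]>.033)&(P[:,1]>.2)];print("foot",len(ft),np.percentile(ft,[2,50,98],axis=0))
a,b_=cv2.imread("pics/w_rest.png"),cv2.imread("pics/w_probe.png")
cv2.imwrite("pics/w.png",cv2.resize(np.hstack([a,b_]),(800,300),interpolation=cv2.INTER_AREA))
E
python3 f.py
```

```text
plate 12078 ((0.5376070141792297, -0.2011716365814209), (0.08442700654268265, 0.21462926268577576), 3.6413745880126953)
high 1664 ((0.5377727150917053, -0.2058357447385788), (0.06827174127101898, 0.1926412284374237), 3.747215509414673)
all 17292 ((0.5376070141792297, -0.2011716365814209), (0.08442700654268265, 0.21462926268577576), 3.6413745880126953)
cradle 1336 [[ 0.5084 -0.3016  0.0506]
 [ 0.5461 -0.2857  0.0565]
 [ 0.5759 -0.2467  0.0582]] ((0.5422217845916748, -0.27457067370414734), (0.0682818666100502, 0.05502291023731232), 3.901597738265991)
fork 309 [[ 0.5073 -0.1244  0.0561]
 [ 0.549  -0.1168  0.0663]
 [ 0.5557 -0.1092  0.0678]] ((0.5315276384353638, -0.11646948754787445), (0.048948660492897034, 0.013445143587887287), 3.787015914916992)
block 1180 [[0.5984 0.0923 0.0342]
 [0.6144 0.1097 0.0378]
 [0.6307 0.1244 0.0418]] ((0.6148373484611511, 0.1079309806227684), (0.03430575132369995, 0.034284040331840515), 87.28596496582031)
foot 367 [[0.6105 0.3001 0.0344]
 [0.6214 0.305  0.0372]
 [0.6325 0.3102 0.0391]]
```

```bash
ls -la pics
```

```text
total 2088
drwxr-xr-x 2 agent agent   4096 Dec  1 06:38 .
drwxr-xr-x 3 agent agent   4096 Dec  1 06:38 ..
-rw-r--r-- 1 agent agent 323776 Dec  1 06:37 scene0.png
-rw-r--r-- 1 agent agent 323644 Dec  1 06:37 scene1.png
-rw-r--r-- 1 agent agent 443964 Dec  1 06:37 side1.png
-rw-r--r-- 1 agent agent 285196 Dec  1 06:38 w.png
-rw-r--r-- 1 agent agent 372015 Dec  1 06:38 w_probe.png
-rw-r--r-- 1 agent agent 366069 Dec  1 06:38 w_rest.png
```

View pics/w.png

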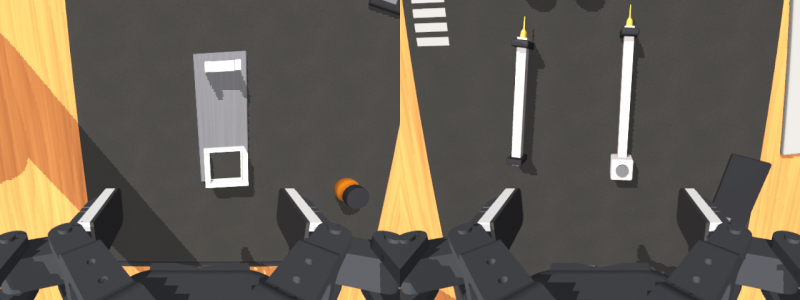

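The wrist views show the rest (cradle ring at (226,166), fork at (222,66)) and both probes (weighted block at (621,168)). Fork and cradle each put the seat at about (0.538, -0.2115), yaw +3.75°. The block and foot are 197 mm apart against a nominal 198. They put the balance point at (0.6166, 0.1645), yaw −2.1°. Next I'll grasp and lift.

```bash
cat >> h.py <<'E'
def ori(a): return np.roll((R.from_euler('z',a)*R.from_quat([.70710678,.70710678,0,0])).as_quat(),1)
B=np.array([.6166,.1645]);PA=-.036
S=np.array([.5379,-.2115]);RA=.0655
E
python3 - <<'E'
from h import *
np.set_printoptions(precision=4,suppress=True)
o=ori(PA)
arm.move_ptp([*B,.10],o)
arm.line_to([*B,.03],vel=.15)
print("hit",arm.line_to([*B,.005],vel=.05,f_stop=15))
arm.move_gripper(0.0,force=70)
s=arm.read_state();print(s["time_s"],s["ee_pos"],s["grip_width"],s["finger_force"],s["force"])
if s["grip_width"]>.008:
    arm.line_to([*B,.055],vel=.06); arm.hold(.2)
    s=arm.read_state();print(s["time_s"],s["ee_pos"],s["grip_width"],s["finger_force"],s["force"],s["torque"])
    arm.line_to([*B,.12],vel=.15)
    s=arm.read_state();print(s["ee_pos"],s["tool_rot"])
    c=arm.camera("wrist");W=cloud(c);cv2.imwrite("pics/lift.png",c["image"]);np.save("w_lift.npy",W)
    for d in arm.pinpoint("probe_balance","wrist")[:1]: print(d["confidence"],toW(c,d["position"]))
    c=arm.camera("side");W=cloud(c);np.save("s_lift.npy",W);cv2.imwrite("pics/lift_s.png",c["image"])
    for d in arm.pinpoint("probe_balance","side")[:1]: print(d["confidence"],toW(c,d["position"]))
    a,b=cv2.imread("pics/lift.png"),c["image"]
    cv2.imwrite("pics/l.png",cv2.resize(np.hstack([a,b]),(800,300),interpolation=cv2.INTER_AREA))
E
```

```text
hit False
6.4167 [0.6167 0.1646 0.0054] 0.012321935401869145 70.90607285499573 [-1.254  -1.2071  3.1169]
7.6 [0.6162 0.1644 0.0544] 0.012430154872967966 69.86684560775757 [ 0.3911 -0.0103 -5.2695] [-0.0153  0.0061  0.0267]
[0.6163 0.1644 0.1195] [-0.0001  0.7197  0.6943 -0.0002]
0.93 [0.6214 0.1672 0.1369]
0.59 [0.6152 0.1652 0.1333]
```

View pics/l.png

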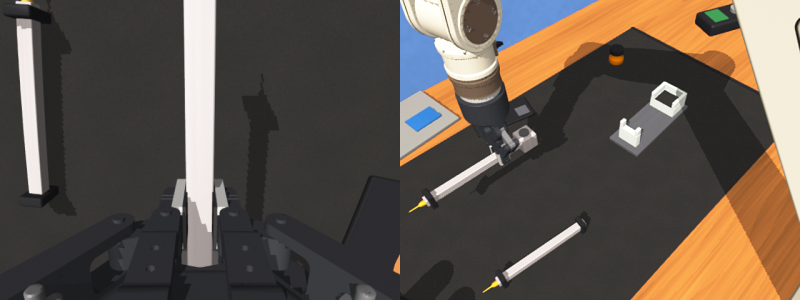

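The probe is lifted and balanced (moment about 0), gripped at (200,220) in the wrist half, and the light probe is undisturbed. I'll check its level and carry it above the rest.

Run:
```python
from h import *
np.set_printoptions(precision=4,suppress=True)
W=np.load("w_lift.npy");P=W[20:220,285:360].reshape(-1,3);P=P[P[:,2]>.1]
p=np.polyfit(P[:,1],P[:,2],1);print("slope",p[0],"top z@bal",np.polyval(p,.1645),"yaw",-np.polyfit(P[:,1],P[:,0],1))
u=np.array([-np.sin(RA),np.cos(RA)]);T=S-.002*u;o=ori(RA)
arm.line_to([*T,.12],ori=o,vel=.12); arm.line_to([*T,.075],vel=.08);arm.hold(.2)
s=arm.read_state();print(s["time_s"],s["ee_pos"],s["force"],s["torque"])
ims=[]
for n in["side","scene"]:
    c=arm.camera(n);ims.append(c["image"])
    for t in["probe_balance","rest_seat","rest_fork"]:
        for d in arm.pinpoint(t,n)[:1]: print(n,t,d["confidence"],toW(c,d["position"]))
cv2.imwrite("pics/over.png",cv2.resize(np.hstack([ims[0][40:290,250:570],ims[1][120:370,60:380]]),(800,312)))
```

```text
slope -0.0007668881080225393 top z@bal 0.14167083159319266 yaw [-0.033  -0.6114]
12.6583 [ 0.5386 -0.2137  0.0758] [ 0.8797  0.1815 -5.2246] [-0.0377  0.069  -0.0252]
side probe_balance 0.96 [ 0.5356 -0.2142  0.0925]
side rest_seat 0.94 [ 0.5441 -0.2122  0.0603]
side rest_fork 0.73 [ 0.5316 -0.1165  0.059 ]
scene probe_balance 0.92 [ 0.5339 -0.2111  0.0868]
scene rest_seat 0.78 [ 0.5373 -0.211   0.0548]
scene rest_fork 0.96 [ 0.5362 -0.1173  0.0546]
```

View pics/over.png

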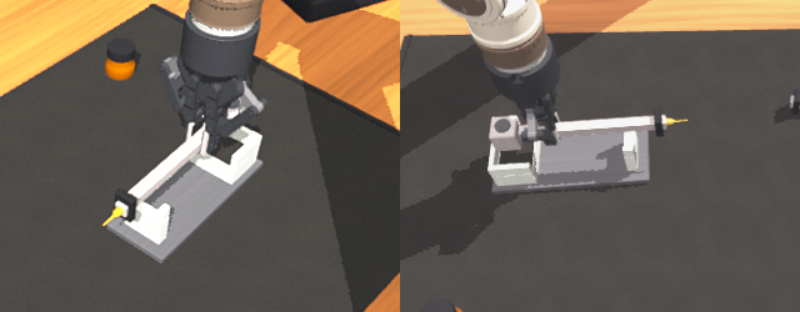

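Over the rest, the arm lines up above the fork slot ((130,205) in the left half) and the block sits above the cradle ((505,130) in the right half). It is level, with a slope under 0.1°. Now I'll lower it with a force stop.

Run:
```python
from h import *
np.set_printoptions(precision=4,suppress=True)
u=np.array([-np.sin(RA),np.cos(RA)]);T=S-.002*u
arm.line_to([*T,.047],vel=.05)
arm.hold(.2)
s=arm.read_state();print("pre",s["ee_pos"],s["force"])
print("hit",arm.line_to([*T,.036],vel=.01,f_stop=5)); arm.hold(.3)
s=arm.read_state();print(s["time_s"],s["ee_pos"],s["force"],s["torque"],s["finger_force"])
ims=[]
for n in["side","scene"]:
    c=arm.camera(n);ims.append(c["image"])
    for d in arm.pinpoint("probe_balance",n)[:1]: print(n,d["confidence"],toW(c,d["position"]))
cv2.imwrite("pics/down.png",cv2.resize(np.hstack([ims[0][40:290,250:570],ims[1][120:370,60:380]]),(800,312)))
```

```text
pre [ 0.5384 -0.2136  0.0475] [-0.107  -0.0601 -5.3463]
hit True
14.975 [ 0.538  -0.2135  0.0403] [-0.5959 -0.1785  6.1843] [ 0.0241 -0.0243 -0.0123] 71.30224585533142
side 0.71 [ 0.5364 -0.2139  0.0564]
scene 0.64 [ 0.5327 -0.2063  0.0483]
```

View pics/down.png

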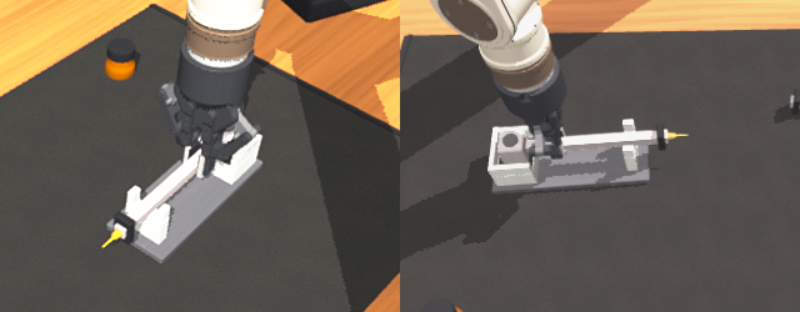

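Contact came at TCP z 0.0403, as expected for a seated probe. The picture shows the block inside the cradle (510,145) and the arm in the fork slot (630,140). The weight is carried by the rest, so I'll release and check.

Run:
```python
from h import *
np.set_printoptions(precision=4,suppress=True)
arm.move_gripper(.06); arm.hold(.2)
u=np.array([-np.sin(RA),np.cos(RA)]);T=S-.002*u
print("hit",arm.line_to([*T,.10],vel=.08,f_stop=12)); arm.line_to([*T,.25],vel=.2)
arm.move_ptp([.45,0,.3],ori(0)); arm.hold(.3)
s=arm.read_state();print(s["time_s"],s["ee_pos"],s["force"],s["grip_width"])
ims=[]
for n in["side","scene"]:
    c=arm.camera(n);ims.append(c["image"])
    for t in["probe_balance","light_center","rest_seat"]:
        for d in arm.pinpoint(t,n)[:1]: print(n,t,d["confidence"],toW(c,d["position"]))
cv2.imwrite("pics/end.png",cv2.resize(np.hstack([ims[0][40:290,250:570],ims[1][120:370,60:380]]),(800,312)))
```

```text
hit False
18.9583 [ 0.4503 -0.0008  0.2995] [ 0.5644  0.0634 -0.4816] 0.05999116199134668
side probe_balance 0.68 [ 0.5376 -0.2146  0.0544]
side light_center 0.66 [0.4606 0.2096 0.0188]
side rest_seat 0.95 [ 0.5406 -0.21    0.0562]
scene probe_balance 0.88 [ 0.5332 -0.2103  0.053 ]
scene light_center 0.58 [0.4627 0.2085 0.0176]
scene rest_seat 0.85 [ 0.5387 -0.2086  0.0538]
```

View pics/end.png

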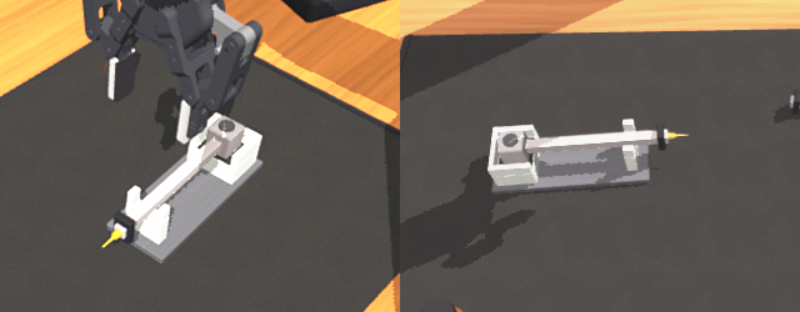

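The probe lies seated, with the block in the cradle (512,145) and the arm in the fork (630,138). The gripper is clear, and the light probe has not moved.

```bash
python3 -c "
from station import arm
print(arm.finish_job())"
```

```text
the job is handed in; nothing more can be done
None
```

The job is handed in at about 19 s of the 42 s allowed: the weighted probe was carried level and lies released in its rest, block in the cradle and arm in the fork, with the light probe where it began; the hand-in returned no verdict.

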